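# Find the loose hold-down bolt and hold its cap open

### The arm

A 7-joint arm with a two-finger parallel gripper is mounted at the origin on a cart in front of the work surface, level with it; the furniture and walls round the work are solid. World frame = base frame: x ahead of the robot, y to its left, z up, the work surface at z = 0. Lengths are in m, angles in rad, forces in N, time in s.
With the tool pointing down it reaches from about 0.4 to 0.925 m from the base axis. Payload 5.6 kg.
Tool frame: the origin (TCP) lies midway between the tips of the shut fingers; the grasp point (between the pads) lies 19 mm behind it; z points along the fingers, y is the line along which they close (so a half turn about z gives the same grasp; the last joint's range is limited). The gripper opens to 85 mm and grips with 20 to 120 N. Pads are 22 mm wide; open, the fingers measure 114 mm over their backs; the gripper's body (76 mm by 85 mm) begins 54 mm behind the grasp point. The pads swing forward as they close: fully open they stand 13 mm farther back than shut.
Start: joints at [-1.294, 0.468, -0.012, 1.603, 0.006, 1.071, -0.056], TCP at [0.204, 0.617, 0.231] pointing down, gripper open.
Joint ranges: [-2.53, 2.53], [-0.31, 2.02], [-1.57, 1.55], [0.28, 2.44], [-1.29, 4.43], [0.15, 1.84], [-2.92, 2.92]. Speed limits (rad/s): [2.57, 2.57, 3.14, 3.14, 3.14, 3.14, 3.14].

### API

Orientations are given as a unit quaternion [x, y, z, w].
In Python, from rig import manip, optics gives the robot as it stands. The module is installed in compiled form; this text tells all that it offers.
- The arm moves only by the tool send_rows, never from a script. Its argument "steps" is one flat list of numbers, 7 for each row, row after row: the opening, from -1 (shut) to 1 (fully open), so that 0 is half open, then the shift along the tool's x, y, z in units of 25 mm (1.0 is 25 mm), then the turn, a rotation vector about the tool's x, y, z in units of 5 degrees (1.0 is 5 degrees). In form: [hand, dx, dy, dz, rx, ry, rz, hand, dx, dy, dz, rx, ry, rz, ...]. A call has 1 to 12 rows; each row shifts and turns the commanded pose from where the row before left it, along the tool's axes as they then stand; what a row does not reach is not made up. A row lasts 1/12 s, in which the tool goes at most 41.7 mm and 7.16 degrees, less where a joint would pass 70% of its speed; a pose out of reach is approached as far as the arm can. A call is refused whole if a number of a shift passes 1 or a number of a turn 1, either way. A call with a gripper value outside its range is refused whole. The fingers move at their own pace and stop on an object; "force" is the grip in N (left out, the last holds). Time passes only in rows, so rows that do not move let the fingers close. It gives the time, the measured TCP pose, the force, the opening and the grip force at its end, in the units of the state.
- manip.get_obs(): the state, without advancing time (a new reading comes with each control period).
- optics.capture(name): name is "scene" or "side" or "wrist"; returns a dict with "image" (480x640x3 uint8, red, green, blue), "intrinsics" (3x3 intrinsics, pixels), "extrinsics" (4x4, takes a point from world to camera coordinates); the wrist camera has in their place "hand_eye" (4x4, takes a point from camera to tool coordinates, whose origin is the TCP and whose axes are the flange's). Camera axes: x right, y up, looking along -z (the intrinsics and any distortion apply to the point x, -y, -z); pixel columns grow to the right and rows downward; lengths in m; the calibration is good to about 2 mm. The wrist camera is an equidistant fisheye: a pixel r from the principal point sees the ray r / f radians off the axis. A picture is of the moment at which its call begins: read the wrist's pose just before it. There is no depth.
- manip.finish_job(): hands the job in; it is judged then, once.
The state is a dict: "time_s": time; "q": joint angles; "dq": joint speeds; "tau": joint torques, N m; "eef_pos": TCP position; "tool_rot": TCP orientation; "wrist_force": force on the tool from outside, world axes, zero at the start; "moment": the same for the moment, N m; "gripper_width": opening from 0.0 (shut) to 1.0 (fully open); "grasp_force": force on a finger pad.
Only numpy, scipy, OpenCV 4.12 (cv2) and the standard library are available. Lean on these libraries where they do the work, as an engineer would, in place of code of your own. Each camera call takes 0.05 s, during which the arm holds its last target. There are 200 camera calls.

### The job

One of the three hold-down bolts under the orange caps on the grey fixture plate has worked loose: tap down on the caps one after another to find the one that gives. Then swing that cap up (the upright fin at its front is the handle) to at least 50 degrees, and finish while still holding it open with the fingers, ready for the bolt to be tightened. Keep the two caps of the tight bolts shut and leave the loupe and the specimens where they are.

Things in the scene. Friction and masses are not known exactly. Their poses are not given: they have to be found in the camera images.
- plate: Grey base plate of a bench fixture, 120 x 220 x 14 mm (x -55..65, y -110..110 mm), fixed on the worktop, origin on its underside, x away from the robot, y to its left. On it three identical orange caps, 75 mm apart along y, each over a hold-down bolt. Every cap's hinge pin lies along y at x = +46 mm, 30 mm above the worktop; the front (-x) end with the fin swings up and over to +x.
- tap_left (a point): Place to tap the left cap (y = +75 mm of the plate): centre of its flat round top, 32 mm across, when shut; 40 mm above the worktop, plate x = +22 mm. Fixed to the plate, does not move with the cap.
- grip_left (a point): Point in the upright grip fin of the left cap when shut, 50 mm above the worktop; 76 mm in front of and 20 mm above the hinge pin. Fin: 12 mm thick (along plate y), 18 mm long, 28 to 62 mm above the worktop; a 12 mm wide arm (28 to 36 mm up) joins it to the round cap, beside it is only the plate, top at 14 mm. Fixed to the plate, does not move with the cap.
- tap_mid (a point): Place to tap the mid cap (y = 0 of the plate): centre of its flat round top, 32 mm across, when shut; 40 mm above the worktop, plate x = +22 mm. Fixed to the plate, does not move with the cap.
- grip_mid (a point): Point in the upright grip fin of the mid cap when shut, 50 mm above the worktop; 76 mm in front of and 20 mm above the hinge pin. Fin: 12 mm thick (along plate y), 18 mm long, 28 to 62 mm above the worktop; a 12 mm wide arm (28 to 36 mm up) joins it to the round cap, beside it is only the plate, top at 14 mm. Fixed to the plate, does not move with the cap.
- tap_right (a point): Place to tap the right cap (y = -75 mm of the plate): centre of its flat round top, 32 mm across, when shut; 40 mm above the worktop, plate x = +22 mm. Fixed to the plate, does not move with the cap.
- grip_right (a point): Point in the upright grip fin of the right cap when shut, 50 mm above the worktop; 76 mm in front of and 20 mm above the hinge pin. Fin: 12 mm thick (along plate y), 18 mm long, 28 to 62 mm above the worktop; a 12 mm wide arm (28 to 36 mm up) joins it to the round cap, beside it is only the plate, top at 14 mm. Fixed to the plate, does not move with the cap.
- bolt_p (a joint): Downward travel (m) of the one loose bolt with its cap: 0 at rest, 0.006 at its stop. It gives under 1.5 to 3 N on the cap and springs back when let go; a tapped cap on a tight bolt gives less than 1 mm. Which of the three places is loose changes from start to start, cannot be seen, and is not told by this name.
- cap_p (a joint): Opening angle (rad) of the cap over the loose bolt: 0 shut, 1.35 as far as it goes. The cap weighs 50 g with a weak closing spring (about 0.5 N at the fin) and falls shut when let go. Its place is the loose bolt's place.
- cap_q (a joint): Opening angle (rad) of the cap over one tight bolt: 0 shut, 1.35 fully open; its place changes from start to start.
- cap_r (a joint): Opening angle (rad) of the cap over the other tight bolt: 0 shut, 1.35 fully open; its place changes from start to start.
- loupe: Bystander: black eyeglass loupe, 39 mm across, 38 mm high, standing loose to the right of the plate; origin under its centre.
- specimen_3: Bystander: dark red round specimen mount, 30 mm across, 13 mm high, loose behind the plate; origin under its centre.
- specimen_4: Bystander: green round specimen mount, 30 mm across, 18 mm high, loose behind the plate; origin under its centre.
- stereo_microscope: Fixed stereo microscope to the right of the plate, solid and tall: its base is about 250 mm wide along y and reaches about 120 mm towards the robot, its head and eyepieces reach about 400 mm up and its light guides about 150 mm to either side. Keep the whole arm clear of it: between the right-hand side of the worktop and the plate, pass well above it (fingertips over 450 mm up) or well on the robot's side. Origin under its column.

How it is judged:
On the way, in this order (a step that is already met when the one before it is completed fails the run):
1. the loose bolt's cap is tapped, while shut, so that the bolt gives by more than 3 mm (value of joint bolt_p above 0.003 m and value of joint cap_p below 0.15 rad), for 0.02 s.
2. the loose bolt's cap is swung open by more than 0.8 rad (value of joint cap_p above 0.8 rad), for 0.2 s.
At the end, for the whole second after the job is handed in: The loose bolt's cap is held open at more than 0.8 rad (46 degrees), with the fingers still touching it; the other two caps are shut (under 0.1 rad); loupe and specimens are within 30 mm of where they started (value of joint cap_p above 0.8 rad and contact force between the fingers and anything else above 0.2 N and value of joint each of cap_q, cap_r below 0.1 rad and distance of each of loupe, specimen_3, specimen_4 from where it was at the start of the episode below 0.03 m); the arm keeps its last pose, push and grip.
It fails at once if the cap of a tight bolt is opened (more than 0.25 rad) (value of joint any of cap_q, cap_r above 0.25 rad).
It fails at once if a bystander is moved by more than 30 mm (distance of any of loupe, specimen_3, specimen_4 from where it was at the start of the episode above 0.03 m).
It also fails if it takes over 51 s, if anything falls off the work surface, if the arm or the gripper's body presses on something with over 40 N, if the wrist force passes 120 N, or if a joint passes its speed limit or range.

## Working session

There is one attempt and no reset: what is moved stays moved. The work goes in short steps, Python scripts to look and compute and a tool call to move; the robot and the scene stay as the last step left them, time stands still between calls to the robot, and variables do not carry over. Pictures are saved under pics/ and viewed, at most 10 in all, crops included, and the job is handed in when it is done.

Besides the shell and the picture viewer there is one more tool, called after "Call:" as name(argument=value, ...), one argument or row to a line, values as JSON. send_rows: Moves the arm, as the interface text tells. Its arguments: {"type":"object","properties":{"steps":{"type":"array"},"force":{"type":"number"}},"required":["steps"]}

```bash
mkdir -p pics
python3 - <<'E'
from rig import manip, optics
import cv2,numpy as np
o=manip.get_obs();print({k:np.round(v,3).tolist() for k,v in o.items()})
ims=[]
for n in ("scene","side"):
    c=optics.capture(n);np.savez(f"{n}.npz",**c)
    print(n,np.round(c["intrinsics"],1).tolist(),np.round(c["extrinsics"],3).tolist())
    cv2.imwrite(f"pics/{n}.png",c["image"][:,:,::-1])
E
```

```text
{'time_s': 0.0, 'q': [-1.294, 0.468, -0.012, 1.604, 0.006, 1.071, -0.056], 'dq': [0.002, -0.0, -0.0, 0.001, -0.0, -0.001, 0.001], 'tau': [-0.0, -53.239, 0.021, -25.131, 0.011, 0.007, 0.0], 'eef_pos': [0.204, 0.617, 0.23], 'tool_rot': [0.159, 0.987, -0.001, -0.0], 'wrist_force': [0.716, -0.656, 0.059], 'moment': [0.045, -0.014, 0.052], 'grasp_force': 0.0, 'gripper_width': 1.002}
scene [[532.5, 0.0, 312.7], [0.0, 532.5, 237.0], [0.0, 0.0, 1.0]] [[-0.561, -0.828, 0.027, 0.418], [0.33, -0.194, 0.924, -0.217], [-0.759, 0.527, 0.382, -0.651], [0.0, 0.0, 0.0, 1.0]]
side [[500.5, 0.0, 319.9], [0.0, 500.5, 231.7], [0.0, 0.0, 1.0]] [[0.645, -0.764, -0.014, -0.237], [0.461, 0.375, 0.804, -0.362], [-0.609, -0.525, 0.595, -0.491], [0.0, 0.0, 0.0, 1.0]]
```

View pics/scene.png

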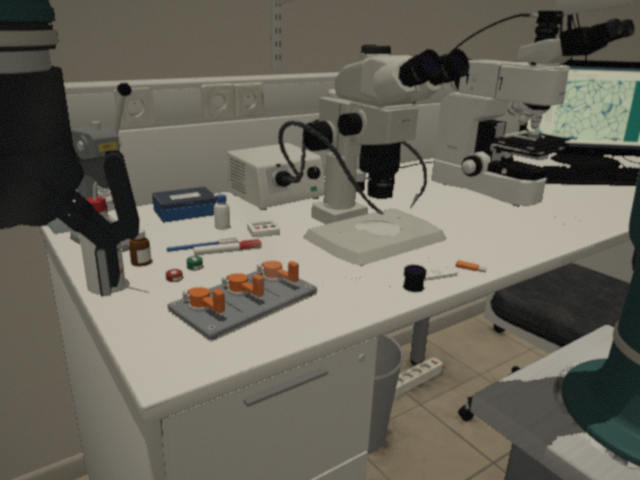

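View pics/side.png

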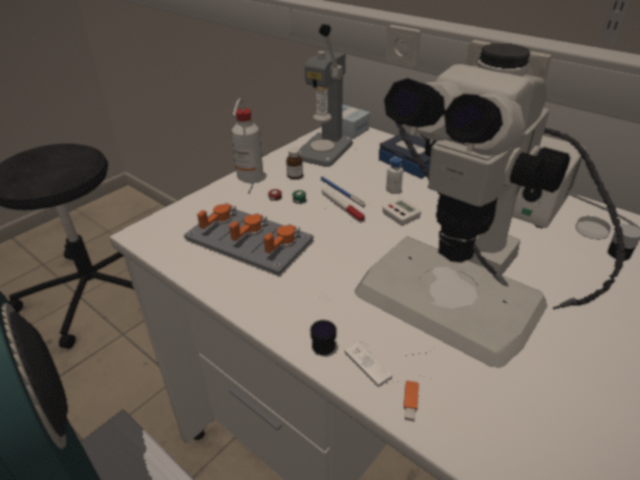

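The scene view shows the plate with its corners near (170,303), (212,332), (317,290) and (270,265). The side view shows it near (186,237) to (312,240). The orange caps and fins are clear in both.

```bash
cat > h.py <<'E'
import numpy as np,cv2
def ray(c,uv):
    K=c["intrinsics"];E=c["extrinsics"];R=E[:3,:3];t=E[:3,3]
    d=np.array([(uv[0]-K[0,2])/K[0,0],-(uv[1]-K[1,2])/K[1,1],-1.])
    return -R.T@t,R.T@d
def onz(c,uv,z):
    p,d=ray(c,uv);return p+d*(z-p[2])/d[2]
def proj(c,P):
    q=c["extrinsics"][:3,:3]@P+c["extrinsics"][:3,3];K=c["intrinsics"]
    return np.array([K[0,0]*q[0]/-q[2]+K[0,2],K[1,1]*-q[1]/-q[2]+K[1,2]])
E
python3 - <<'E'
from h import *
vis=[]
for n,(x0,y0,x1,y1) in dict(scene=(160,250,330,345),side=(175,190,325,280)).items():
    c=dict(np.load(n+".npz"));im=c["image"];print(n,"cam",np.round(ray(c,(0,0))[0],3),"tcp px",proj(c,np.array([.204,.617,.23])))
    r=im[y0:y1,x0:x1];hsv=cv2.cvtColor(r,cv2.COLOR_RGB2HSV)
    org=cv2.inRange(hsv,(3,150,80),(18,255,255))
    m=((hsv[...,2]<125)|(org>0)).astype(np.uint8)*255
    m=cv2.morphologyEx(m,cv2.MORPH_OPEN,np.ones((3,3)))
    cs,_=cv2.findContours(m,0,1);k=max(cs,key=cv2.contourArea);hull=cv2.convexHull(k)
    for e in (3,5,7,9):
        a=cv2.approxPolyDP(hull,e,True)
        if len(a)<=5:break
    for p in a[:,0]+[x0,y0]:print(p,np.round(onz(c,p,.014),3))
    n_,l,s,ce=cv2.connectedComponentsWithStats(org)
    for i in range(1,n_):
        if s[i,4]>60:print("orange",s[i],ce[i]+[x0,y0],np.round(onz(c,ce[i]+[x0,y0],.04),3))
    v=cv2.resize(r[:,:,::-1],None,fx=4,fy=4,interpolation=2)
    cv2.drawContours(v,[a*4],-1,(0,255,0),1);vis.append(cv2.resize(v,(680,380)))
cv2.imwrite("pics/crop.png",cv2.resize(np.vstack(vis),(536,600)))
E
```

```text
scene cam [-0.188  0.647  0.438] tcp px [ 40.2892249  313.88213254]
[316 288] [0.464 0.184 0.014]
[212 340] [0.412 0.397 0.014]
[168 309] [0.526 0.419 0.014]
[191 289] [0.57  0.364 0.014]
[290 262] [0.575 0.167 0.014]
orange [104  12  34  19 300] [285.44666667 269.71333333] [0.506 0.219 0.04 ]
orange [ 68  24  35  22 518] [246.21621622 283.58880309] [0.495 0.3   0.04 ]
orange [ 29  38  35  24 590] [207.00847458 298.6       ] [0.482 0.373 0.04 ]
side cam [ 0.021 -0.302  0.58 ] tcp px [-41.47263862 139.32289573]
[184 235] [0.43  0.391 0.014]
[201 212] [0.5   0.427 0.014]
[228 205] [0.552 0.404 0.014]
[312 242] [0.567 0.188 0.014]
[276 275] [0.459 0.175 0.014]
orange [ 31  15  24  19 245] [218.87346939 213.28979592] [0.497 0.363 0.04 ]
orange [24 21  7 17 66] [201.62121212 218.45454545] [0.465 0.375 0.04 ]
orange [ 55  25  31  25 362] [246.05801105 225.21823204] [0.503 0.294 0.04 ]
orange [ 90  36  29  26 394] [279.62436548 236.95685279] [0.516 0.22  0.04 ]
```

View pics/crop.png

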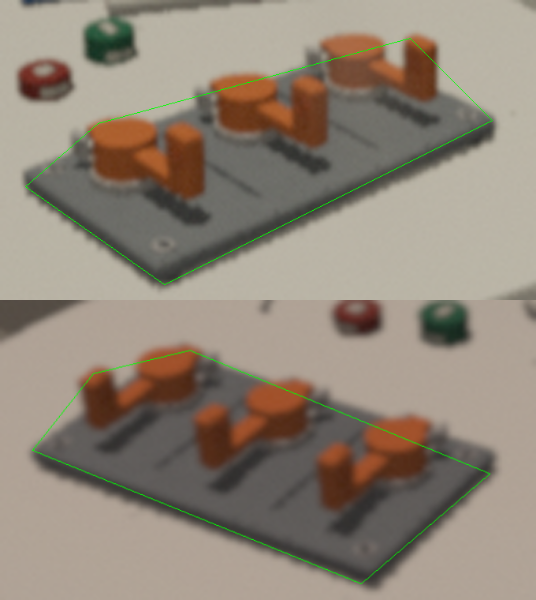

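```bash
cat > fit.py <<'E'
from h import *
from scipy.optimize import least_squares
S=dict(np.load("scene.npz"));D=dict(np.load("side.npz"))
ys=[.075,0,-.075]
M=[[.022,y,.04] for y in ys]+[[-.030,y,.062] for y in ys]
a=np.array([(123,134),(245,88),(352,47),(185,131),(310,84),(421,43)])/[3.153,3.158]+[160,250]
b=np.array([(168,60),(277,97),(397,133),(97,76),(211,111),(335,152)])/[3.573,3.333]+[175,190]
def W(p,m):
    c,s=np.cos(p[2]),np.sin(p[2]);return np.array([p[0]+c*m[0]-s*m[1],p[1]+s*m[0]+c*m[1],m[2]])
def f(p):return np.concatenate([proj(c,W(p,m))-u for c,U in((S,a),(D,b)) for m,u in zip(M,U)])
r=least_squares(f,[.5,.3,0.1]);print(r.x,np.round(r.fun.reshape(-1,2),1).tolist())
for y in ys:print("tap",np.round(W(r.x,[.022,y,.04]),4),"grip",np.round(W(r.x,[-.03,y,.05]),4))
E
python3 fit.py
python3 - <<'E'
from h import *
from scipy.spatial.transform import Rotation as R
from rig import manip
o=manip.get_obs();print(np.round(R.from_quat(o["tool_rot"]).as_matrix(),3))
for n,z in (("scene",.01),("side",.01)):
    c=dict(np.load(n+".npz"))
    for p in ([(175,275),(195,262),(414,278)] if n=="scene" else [(275,195),(299,197),(323,338)]): print(n,p,np.round(onz(c,p,z),3))
E
```

```text
[0.50221284 0.29565143 0.18614064] [[0.2, -1.3], [0.2, -1.3], [0.9, -1.3], [-0.3, -1.0], [-0.4, -1.4], [-0.4, -1.9], [-1.5, 0.5], [-0.5, -0.0], [-0.6, 0.4], [-0.9, -0.4], [-0.3, 0.4], [-0.2, 0.1]]
tap [0.51   0.3734 0.04  ] grip [0.4589 0.3638 0.05  ]
tap [0.5238 0.2997 0.04  ] grip [0.4727 0.2901 0.05  ]
tap [0.5377 0.226  0.04  ] grip [0.4866 0.2164 0.05  ]
[[-0.949  0.314 -0.   ]
 [ 0.314  0.949 -0.002]
 [-0.    -0.002 -1.   ]]
scene (175, 275) [0.64  0.365 0.01 ]
scene (195, 262) [0.673 0.314 0.01 ]
scene (414, 278) [0.411 0.007 0.01 ]
side (275, 195) [0.645 0.36  0.01 ]
side (299, 197) [0.671 0.315 0.01 ]
side (323, 338) [0.405 0.026 0.01 ]
```

Call:
send_rows(
  steps=[-1,-0.98,-0.36,0,0,0,0,-1,-0.98,-0.36,0,0,0,0,-1,-0.98,-0.36,0,0,0,0,-1,-0.98,-0.36,0,0,0,0,-1,-0.98,-0.36,0,0,0,0,-1,-0.98,-0.36,0,0,0,0,-1,-0.98,-0.36,0,0,0,0,-1,-0.98,-0.36,0,0,0,0,-1,-0.98,-0.36,0,0,0,0,-1,-0.98,-0.36,0.3,0,0,0,-1,-0.98,-0.36,0.3,0,0,0,-1,-0.98,-0.36,0.4,0,0,0],
  force=40,
)

```text
time_s: 1.1
eef_pos: [0.4505, 0.4212, 0.2062]
tool_rot: [0.159, 0.987, 0.0, 0.0]
wrist_force: [1.4, 0.1, 0.2]
gripper_width: -0.0
grasp_force: 0.0
```

Call:
send_rows(
  steps=[-1,-0.98,-0.36,0.6,0,0,0,-1,-0.98,-0.36,0.6,0,0,0,-1,-0.98,-0.36,0.6,0,0,0,-1,0,0,0.6,0,0,-1,-1,0,0,0.6,0,0,-1,-1,0,0,0.6,0,0,-1,-1,0,0,0.5,0,0,-1,-1,0,0,0,0,0,-1,-1,0,0,0,0,0,-0.8,-1,0,0,0,0,0,0,-1,0,0,0,0,0,0],
)

```text
time_s: 2.02
eef_pos: [0.5107, 0.3731, 0.1034]
tool_rot: [-0.092, 0.996, -0.0, -0.0]
wrist_force: [1.0, -0.4, -0.2]
gripper_width: 0.001
grasp_force: 0.0
```

```bash
cat > st.py <<'E'
from rig import manip
from h import *
from scipy.spatial.transform import Rotation as R
o=manip.get_obs();m=R.from_quat(o["tool_rot"]).as_matrix()
print(np.round(o["time_s"],2),np.round(o["eef_pos"],4),"F",np.round(o["wrist_force"],2),"w",o["gripper_width"],o["grasp_force"]);print(np.round(m,3))
Ps=dict(tl=[.5100,.3734,.040],tm=[.5238,.2997,.040],tr=[.5377,.226,.040],gl=[.4589,.3638,.050],gm=[.4727,.2901,.050],gr=[.4866,.2164,.050])
for k,p in Ps.items():print(k,"units tool",np.round(m.T@(np.array(p)-o["eef_pos"])/.025,2))
print("yaw err deg",np.degrees(np.arctan2(-m[0,1],m[1,1])-.186))
E
python3 st.py
python3 - <<'E'
from rig import optics
import cv2
for n in("scene","side"):
    c=optics.capture(n);import numpy as np;np.savez(n+"2.npz",**c)
    im=c["image"][:,:,::-1]
    r=im[200:360,60:340] if n=="scene" else im[130:290,140:420]
    cv2.imwrite(f"pics/{n}2.png",cv2.resize(r,None,fx=2.5,fy=1.8 if 0 else 2.5))
a,b=[cv2.imread(f"pics/{n}2.png") for n in("scene","side")]
cv2.imwrite("pics/two.png",cv2.resize(np.vstack([a,b]),(525,600)))
E
```

```text
2.02 [0.5107 0.3731 0.1034] F [ 0.95 -0.44 -0.21] w 0.0010298854275739913 0.0
[[-0.983 -0.183 -0.001]
 [-0.183  0.983 -0.   ]
 [ 0.001 -0.    -1.   ]]
tl units tool [0.02 0.02 2.54]
tm units tool [ 0.02 -2.98  2.54]
tr units tool [ 0.01 -5.98  2.54]
gl units tool [2.1  0.01 2.14]
gm units tool [ 2.1  -2.99  2.14]
gr units tool [ 2.09 -5.99  2.14]
yaw err deg -0.11504996550247118
```

View pics/two.png

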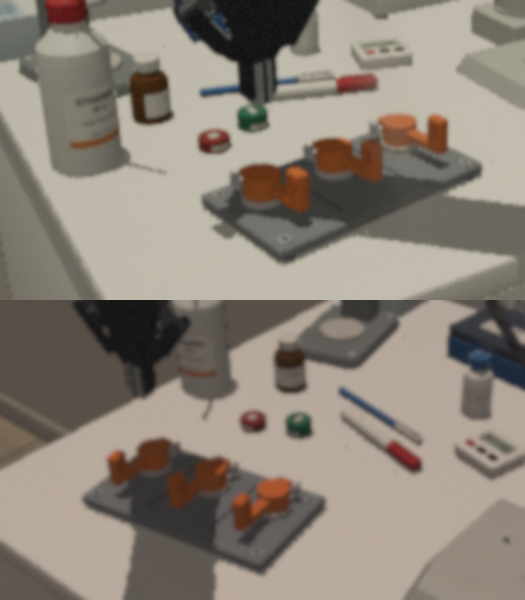

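Call:
send_rows(
  steps=[-1,0,0,0.8,0,0,0,-1,0,0,0.8,0,0,0,-1,0,0,0.7,0,0,0,-1,0,0,0,0,0,0,-1,0,0,0,0,0,0],
)

```text
time_s: 2.53
eef_pos: [0.5103, 0.373, 0.0457]
tool_rot: [-0.093, 0.996, -0.001, -0.001]
wrist_force: [-0.2, 0.3, 0.9]
gripper_width: 0.001
grasp_force: 0.0
```

Call:
send_rows(
  steps=[-1,0,0,0.12,0,0,0,-1,0,0,0.08,0,0,0,-1,0,0,0,0,0,0],
)

```text
time_s: 2.78
eef_pos: [0.5112, 0.3737, 0.042]
tool_rot: [-0.093, 0.996, 0.0, 0.001]
wrist_force: [-0.2, 0.2, 0.2]
gripper_width: -0.003
grasp_force: 0.0
```

Call:
send_rows(
  steps=[-1,0,0,0.06,0,0,0,-1,0,0,0.04,0,0,0,-1,0,0,0,0,0,0],
)

```text
time_s: 3.03
eef_pos: [0.5113, 0.3737, 0.0401]
tool_rot: [-0.093, 0.996, 0.0, 0.001]
wrist_force: [-1.2, -1.1, 6.0]
gripper_width: -0.003
grasp_force: 3.1
```

Call:
send_rows(
  steps=[-1,0,0,0.08,0,0,0,-1,0,0,0,0,0,0,-1,0,0,0,0,0,0],
)

```text
time_s: 3.28
eef_pos: [0.5113, 0.3737, 0.0399]
tool_rot: [-0.093, 0.996, 0.0, 0.001]
wrist_force: [-5.7, -4.2, 18.6]
gripper_width: -0.002
grasp_force: 9.3
```

Call:
send_rows(
  steps=[-1,0,0,-0.8,0,0,0,-1,0,0,-0.8,0,0,0,-1,0,-1,0,0,0,0,-1,0,-1,0,0,0,0,-1,0,-1,0,0,0,0,-1,0,0,0,0,0,0,-1,0,0,0.7,0,0,0,-1,0,0,0.7,0,0,0,-1,0,0,0,0,0,0,-1,0,0,0,0,0,0],
)

```text
time_s: 4.12
eef_pos: [0.5241, 0.2995, 0.0413]
tool_rot: [-0.093, 0.996, -0.0, -0.001]
wrist_force: [-0.2, 0.3, -0.5]
gripper_width: 0.002
grasp_force: 0.0
```

Call:
send_rows(
  steps=[-1,0,0,0.08,0,0,0,-1,0,0,0.08,0,0,0,-1,0,0,0,0,0,0],
)

```text
time_s: 4.37
eef_pos: [0.5251, 0.3002, 0.0384]
tool_rot: [-0.093, 0.996, 0.0, 0.001]
wrist_force: [0.3, -0.2, 0.8]
gripper_width: -0.0
grasp_force: 0.4
```

Call:
send_rows(
  steps=[-1,0,0,0.08,0,0,0,-1,0,0,0,0,0,0,-1,0,0,0,0,0,0],
)

```text
time_s: 4.62
eef_pos: [0.525, 0.3001, 0.0362]
tool_rot: [-0.093, 0.996, 0.0, 0.001]
wrist_force: [0.6, 0.9, 1.9]
gripper_width: 0.0
grasp_force: 0.7
```

Call:
send_rows(
  steps=[-1,0,0,0.06,0,0,0,-1,0,0,0,0,0,0,-1,0,0,0,0,0,0],
)

```text
time_s: 4.87
eef_pos: [0.5249, 0.2999, 0.0344]
tool_rot: [-0.093, 0.996, 0.0, 0.0]
wrist_force: [0.3, 1.3, 1.5]
gripper_width: -0.0
grasp_force: 0.9
```

Call:
send_rows(
  steps=[-1,0,0,-0.9,0,0,0,-1,0,0,-0.9,0,0,0,-1,0,0,-0.8,0,0,0,-1,1,0,0,0,0,0,-1,1,0,0,0,0,0,-1,1,0,0,0,0,0,0,0.15,0,0,0,-1,0,0,0,0,0,0,-1,0,0,0,0,0,0,-1,0,0,0,0,0,0,-1,0,0,0,0,0,0,-1,0,0,0,0,0,0,-1,0],
)

```text
time_s: 5.87
eef_pos: [0.4465, 0.2818, 0.0981]
tool_rot: [-0.092, 0.972, 0.013, 0.217]
wrist_force: [0.2, 0.5, 0.4]
gripper_width: 0.498
grasp_force: 0.0
```

Call:
send_rows(
  steps=[0,0,0,0,0,-1,0,0,0,0,0,0,-1,0,0,0,0,0,0,0,0,0,0,0,0,0,0,0],
)

```text
time_s: 6.2
eef_pos: [0.4523, 0.2765, 0.0988]
tool_rot: [-0.087, 0.967, 0.006, 0.239]
wrist_force: [0.4, 0.9, 0.5]
gripper_width: 0.501
grasp_force: 0.0
```

```bash
cat > st2.py <<'E'
from rig import manip
from h import *
from scipy.spatial.transform import Rotation as R
o=manip.get_obs();m=R.from_quat(o["tool_rot"]).as_matrix()
P=R.from_euler("z",.186).as_matrix();p0=np.array([.5022,.2957,0])
print("q",np.round(o["q"],2),"plate tcp mm",np.round(P.T@(o["eef_pos"]-p0)*1000,1),"F",np.round(o["wrist_force"],1),"w",o["gripper_width"],o["grasp_force"])
mp=P.T@m;print(np.round(mp,3),"tilt",np.degrees(np.arctan2(mp[0,2],-mp[2,2])))
g=np.array([-.030,0,.050]);t=g+.019*m_ if False else g+.019*mp[:,2]
print("to grasp, tool units",np.round(mp.T@(t-P.T@(o["eef_pos"]-p0))/.025,2))
E
python3 st2.py
```

```text
q [-1.14  0.37  0.42  2.32  1.03  0.17 -0.03] plate tcp mm [-52.6  -9.7  98.8] F [0.4 0.9 0.5] w 0.5013615670600305 0.0
[[-0.886  0.015  0.464]
 [-0.001  0.999 -0.032]
 [-0.464 -0.029 -0.885]] tilt 27.656213580335535
to grasp, tool units [0.11 0.46 2.9 ]
```

Call:
send_rows(
  steps=[0,0,0.2,0,0,1,0,0,0,0.2,0,0,0.5,0,0,0,0,0,0,0,0,0,0,0,0,0,0,0],
)

```text
time_s: 6.53
eef_pos: [0.4552, 0.2816, 0.0977]
tool_rot: [-0.083, 0.976, 0.001, 0.201]
wrist_force: [0.7, -0.1, -0.3]
gripper_width: 0.499
grasp_force: 0.0
```

```bash
python3 st2.py
```

```text
q [-0.87  0.37  0.13  2.25  0.78  0.29  0.26] plate tcp mm [-48.8  -5.1  97.7] F [ 0.7 -0.1 -0.3] w 0.4991902300542 0.0
[[-0.92   0.023  0.392]
 [ 0.009  0.999 -0.038]
 [-0.392 -0.031 -0.919]] tilt 23.08687676702541
to grasp, tool units [0.06 0.28 2.8 ]
```

Call:
send_rows(
  steps=[0,0,0.15,0.3,-0.4,-0.3,0,0,0.06,0.13,0.4,0,-0.3,0,0,0,0,0.5,0,0,0,0,0,0,0.5,0,0,0,0,0,0,0,0,0,0,0,0,0,0,0,0,0],
)

```text
time_s: 7.03
eef_pos: [0.4685, 0.2906, 0.0589]
tool_rot: [-0.088, 0.971, 0.019, 0.223]
wrist_force: [0.4, -0.5, -1.0]
gripper_width: 0.502
grasp_force: 0.0
```

```bash
python3 st2.py
```

```text
q [-0.94  0.47  0.22  2.27  1.34  0.15 -0.32] plate tcp mm [-34.1   1.2  58.9] F [ 0.4 -0.5 -1. ] w 0.5019325991493225 0.0
[[-0.9    0.005  0.435]
 [ 0.003  1.    -0.005]
 [-0.435 -0.003 -0.9  ]] tilt 25.807002630826332
to grasp, tool units [ 0.01 -0.05  1.15]
```

Call:
send_rows(
  steps=[0,0,0,0.2,0,0.9,0,0,0.05,-0.03,0.3,0,0.9,0,0,0.05,0,0.35,0,0,0,0,0,0,0.3,0,0,0,0,0,0,0,0,0,0],
)

```text
time_s: 7.45
eef_pos: [0.4804, 0.2887, 0.037]
tool_rot: [-0.086, 0.978, 0.011, 0.192]
wrist_force: [0.2, -1.2, 0.3]
gripper_width: 0.502
grasp_force: 0.0
```

```bash
python3 st2.py;python3 - <<'E'
from rig import optics
import cv2,numpy as np
c=optics.capture("side");cv2.imwrite("pics/g.png",cv2.resize(c["image"][130:290,140:360,::-1],None,fx=3,fy=3))
E
```

```text
q [-0.77  0.52  0.07  2.2   1.09  0.19 -0.03] plate tcp mm [-22.8  -2.9  37. ] F [ 0.2 -1.2  0.3] w 0.5017626156697069 0.0
[[-0.926  0.012  0.377]
 [ 0.007  1.    -0.015]
 [-0.377 -0.011 -0.926]] tilt 22.164591504643475
to grasp, tool units [0.07 0.11 0.17]
```

View pics/g.png

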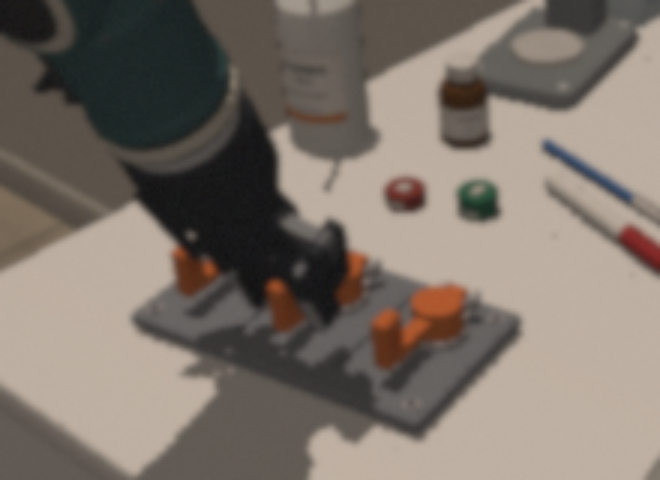

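The side view shows the fingers straddling the mid fin: the right fingertip is at about (325,318), the fin at (283,305) and the left finger at about (260,300). I'll close now.

Call:
send_rows(
  steps=[0,0.05,0.1,0.12,0,0.5,0,-1,0,0,0,0,0,0,-1,0,0,0,0,0,0,-1,0,0,0,0,0,0,-1,0,0,0,0,0,0,-1,0,0,0,0,0,0],
  force=40,
)

```text
time_s: 8.0
eef_pos: [0.4795, 0.2925, 0.0344]
tool_rot: [-0.088, 0.981, 0.01, 0.172]
wrist_force: [2.4, -1.6, 1.3]
gripper_width: 0.132
grasp_force: 42.9
```

```bash
python3 st2.py
cat > sw.py <<'E'
import sys
from rig import manip
from h import *
from scipy.spatial.transform import Rotation as R
o=manip.get_obs();m=R.from_quat(o["tool_rot"]).as_matrix()
P=R.from_euler("z",.186).as_matrix();p0=np.array([.5022,.2957,0])
mp=P.T@m;t=P.T@(o["eef_pos"]-p0);h=np.array([.046,t[1],.030])
g=t-.019*mp[:,2];v=g-h
print("open deg est",np.degrees(np.arctan2(v[2],-v[0])-np.arctan2(20,76)),"r",np.hypot(v[0],v[2]))
for a in (2.5,5):
    # (cap opens: -x toward +z) rotation about plate +y by +a
    Rr=R.from_rotvec([0,np.radians(a),0]).as_matrix()
    print(a,"shift",np.round(mp.T@(Rr-np.eye(3))@(t-h)/.025,3),"rot units",np.round(mp.T@[0,a/5,0],2))
E
python3 sw.py
```

```text
q [-0.65  0.53 -0.07  2.17  0.98  0.26  0.12] plate tcp mm [-22.9   1.1  34.4] F [ 2.4 -1.6  1.3] w 0.13186592152761448 42.874323358701076
[[-0.941  0.009  0.338]
 [ 0.005  1.    -0.014]
 [-0.338 -0.012 -0.941]] tilt 19.772340934746122
to grasp, tool units [ 0.06 -0.05  0.08]
open deg est 1.7395299305035752 r 0.07853183428832797
2.5 shift [-0.05  -0.001 -0.109] rot units [ 0.    0.5  -0.01]
5 shift [-0.105 -0.003 -0.217] rot units [ 0.    1.   -0.01]
```

Call:
send_rows(
  steps=[-1,-0.08,0,-0.17,0,0.8,0,-1,-0.08,0,-0.17,0,0.8,0,-1,-0.08,0,-0.17,0,0.8,0,-1,-0.08,0,-0.17,0,0.8,0,-1,-0.08,0,-0.17,0,0.8,0,-1,0,0,0,0,0,0],
)

```text
time_s: 8.5
eef_pos: [0.4856, 0.2937, 0.0558]
tool_rot: [-0.087, 0.996, -0.005, 0.001]
wrist_force: [-1.4, -1.4, 1.4]
gripper_width: 0.13
grasp_force: 43.0
```

```bash
python3 st2.py; python3 sw.py
```

```text
q [-0.21  0.64 -0.52  1.89  0.48  0.74  0.74] plate tcp mm [-16.7   1.1  55.8] F [-1.4 -1.4  1.4] w 0.13046247755276055 43.02834435424302
[[-1.     0.013  0.   ]
 [ 0.013  1.    -0.011]
 [-0.    -0.011 -1.   ]] tilt 0.014246007634860036
to grasp, tool units [ 0.53 -0.05  0.99]
open deg est 20.81143133722216 r 0.07707365705663026
2.5 shift [-0.047 -0.001 -0.108] rot units [ 0.01  0.5  -0.01]
5 shift [-0.1   -0.001 -0.215] rot units [ 0.01  1.   -0.01]
```

Call:
send_rows(
  steps=[-1,-0.08,0,-0.17,0,0.8,0,-1,-0.08,0,-0.17,0,0.8,0,-1,-0.08,0,-0.17,0,0.8,0,-1,-0.08,0,-0.17,0,0.8,0,-1,-0.08,0,-0.17,0,0.8,0,-1,0,0,0,0,0,0],
)

```text
time_s: 9.0
eef_pos: [0.4972, 0.296, 0.0737]
tool_rot: [-0.085, 0.981, -0.022, -0.172]
wrist_force: [-2.3, -3.7, 1.5]
gripper_width: 0.134
grasp_force: 42.9
```

```bash
python3 st2.py; python3 sw.py
```

```text
q [-0.14  0.81 -0.59  1.6   0.3   1.18  0.94] plate tcp mm [-4.9  1.3 73.7] F [-2.3 -3.7  1.5] w 0.13403792954613492 42.94010160549078
[[-0.94   0.011 -0.341]
 [ 0.015  1.    -0.01 ]
 [ 0.341 -0.014 -0.94 ]] tilt -19.967467990643176
to grasp, tool units [ 0.62 -0.05  2.  ]
open deg est 39.47423554325472 r 0.07589548979279047
2.5 shift [-0.044 -0.    -0.109] rot units [ 0.01  0.5  -0.  ]
5 shift [-0.092 -0.001 -0.215] rot units [ 0.01  1.   -0.01]
```

Call:
send_rows(
  steps=[-1,-0.07,0,-0.18,0,0.8,0,-1,-0.07,0,-0.18,0,0.8,0,-1,-0.07,0,-0.18,0,0.8,0,-1,-0.07,0,-0.18,0,0.8,0,-1,-0.07,0,-0.18,0,0.8,0,-1,0,0,0,0,0,0,-1,0,0,0,0,0,0,-1,0,0,0,0,0,0],
)

```text
time_s: 9.67
eef_pos: [0.5145, 0.2995, 0.0909]
tool_rot: [-0.081, 0.937, -0.037, -0.337]
wrist_force: [0.1, -3.9, 0.1]
gripper_width: 0.133
grasp_force: 42.9
```

```bash
python3 st2.py; python3 sw.py
python3 - <<'E'
from rig import optics
import cv2,numpy as np
a=optics.capture("scene")["image"][200:360,120:340,::-1];b=optics.capture("side")["image"][130:290,140:360,::-1]
cv2.imwrite("pics/f.png",cv2.resize(np.hstack([a,b]),(800,290)))
E
```

```text
q [-0.17  1.01 -0.58  1.28  0.19  1.6   1.02] plate tcp mm [12.8  1.4 90.9] F [ 0.1 -3.9  0.1] w 0.13348596044704666 42.92782613192685
[[-0.77   0.008 -0.638]
 [ 0.015  1.    -0.006]
 [ 0.637 -0.015 -0.77 ]] tilt -39.61253693311409
to grasp, tool units [ 0.27 -0.05  3.11]
open deg est 59.61633934345895 r 0.07839205356049099
2.5 shift [-0.047 -0.    -0.111] rot units [ 0.01  0.5  -0.  ]
5 shift [-0.099  0.    -0.221] rot units [ 0.02  1.   -0.01]
```

View pics/f.png

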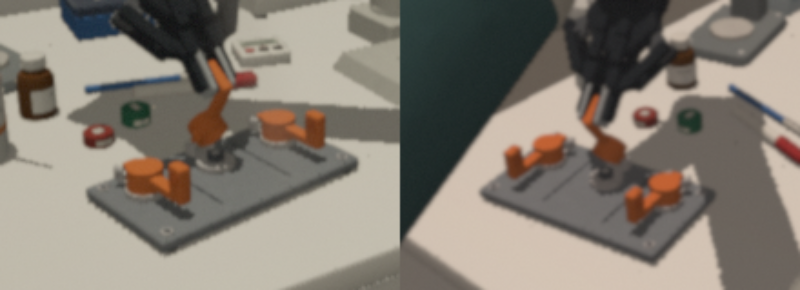

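Both views show the mid cap held open by its fin at about 60°, with the fin between the fingers at (225,75) and (595,105). The other two caps are shut and the specimens haven't moved.

```bash
python3 -c "
from rig import manip
print(manip.finish_job())"
```

```text
the job is handed in; nothing more can be done
None
```

The mid cap is the loose one: it gave about 5 mm when tapped, while the left cap held firm and I didn't need to tap the right one. I handed the job in with the fingers gripping the mid cap open at about 60°, the other two caps shut and the specimens in place; the loupe was out of the final view, but the arm never went near it. No verdict came back.

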